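Load the warm plate of an embryology bench

ROBOT

A 6-joint arm with a two-finger parallel gripper is mounted at the origin on the work surface. World frame = base frame: x ahead of the robot, y to its left, z up, the work surface at z = 0. Lengths are in m, angles in rad, forces in N, time in s.
With the tool pointing down it reaches from about 0.35 to 0.775 m from the base axis. Payload 7.3 kg.
Tool frame: the origin (TCP) lies at the very end of the fingers, on their centre line; the grasp point (between the pads) lies 19 mm behind it (robot.hold_point_z is the distance from the TCP to the grasp point, in m); y points along the fingers, z is the direction in which the jaws open and shut, and the axes are right-handed (so a half turn about y gives the same grasp; the last joint's range is limited). The gripper opens to 92 mm and grips with 3 to 60 N. Pads are 19 mm wide; open, the fingers measure 130 mm over their backs; the gripper's body (75 mm by 190 mm) begins 47 mm behind the grasp point.
Start: joints at [-1.459, 0.342, 1.524, -0, 1.275, -0.146], TCP at [0.134, -0.508, 0.227] pointing down, gripper open.
Joint ranges: [-2.53, 2.53], [-0.77, 2.02], [0.04, 2.7], [-1, 4.14], [0.28, 2.66], [-3.11, 3.11]. Speed limits (rad/s): [2.57, 2.57, 3.14, 3.14, 3.14, 3.14].

INTERFACE

Orientations are given as [roll, pitch, yaw] about the fixed x, y, z axes, in that order (R = Rz(yaw) Ry(pitch) Rx(roll)).
In Python, from cell import robot gives the robot as it stands.
- The arm moves only by the shell command python3 -m crank 'ROWS' [OPENING] [FORCE]. ROWS is a JSON object of lists of equal length, an entry for each row: "xyz": the shift along the tool's x, y, z in cm, a list of three; "roll": the turn about the tool's y in degrees. A call has 1 to 20 rows; each row shifts and turns the commanded pose from where the row before left it, along the tool's axes as they then stand; what a row does not reach is not made up. A row lasts 1/10 s, in which the tool goes at most 50 mm and 8.59 degrees, less where a joint would pass 70% of its speed; a pose out of reach is approached as far as the arm can. A call is refused whole if a number of a shift passes 5 or a number of a turn 8.59, either way. A call with a gripper value outside its range is refused whole. OPENING is the gripper command: -1 is fully open, 1 is shut, values between are in proportion, set as the call begins (- or left out, the last holds). The fingers move at their own pace and stop on an object; FORCE is the grip in N (left out, the last holds). Time passes only in rows, so rows that do not move let the fingers close. It gives the time, the measured TCP pose, the force and the opening at its end, in the units of the state.
- robot.observe(): the state, without advancing time (a new reading comes with each control period).
- robot.read_camera(name): name is "scene" or "top" or "wrist"; returns the picture (420x560x3 uint8, red, green, blue); there is no depth.
- robot.calibration(name): a dict with "intrinsics" (3x3 intrinsics, pixels), "D" ([k1, k2, p1, p2, k3] as OpenCV has them; the pictures are not rectified), "pose" (4x4, takes a point from camera to world coordinates). Camera axes: x right, y down, z forward; pixel columns grow to the right and rows downward; lengths in m; the calibration is good to about 2 mm. A picture is of the moment at which its call begins: read the wrist's pose just before it. calibration takes no time and is no camera call; for the wrist camera it gives the pose at the moment of the call.
- robot.hand_in(): hands the job in, once; it reports no verdict.
The state is a dict: "time": time; "qpos": joint angles; "qvel": joint speeds; "joint_efforts": joint torques, N m; "tool_pos": TCP position; "tool_rot": TCP orientation; "contact_force": force on the tool from outside, world axes, zero at the start; "torque": the same for the moment, N m; "opening": finger opening in m.
Only numpy, scipy, OpenCV 4.12 (cv2) and the standard library are available. Lean on these libraries where they do the work, as an engineer would, in place of code of your own. Each camera call takes 0.05 s, during which the arm holds its last target.

TASK

Get the warm plate ready, sliding everything flat along the bench by its grip rib and never lifting it: first slide the steel blank off the plate and park it squarely and wholly on the blue mat, then push the red ejector tab all the way in so that the yellow temperature logger comes out of its dock, and slide the logger fully inside the orange outline. Only then slide every dish carrier on the bench fully inside a white outline of its own, in line with it, and when all are in, press the green timer button right down; leave the bottle, the tip box and the tape roll alone.

Things in the scene. Friction and masses are not known exactly. Their poses are not given: they have to be found in the camera images.
- plate: Warm plate let flush into the bench: black, 300 (x) by 344 (y) mm, no edge or step (things slide over it freely at bench height). Origin at its centre at bench height; z up. It may be turned a little. Carries four white outlines for dish carriers and one orange outline for the logger.
- bay1 (a point): Centre, at bench height, of a white outline on the plate, 138 mm long (x) by 84 mm wide (y) outside; axes as the plate. Centre at (-70, -22) mm in the plate's frame. For one carrier, its long side along the outline's long side, either way round.
- bay2 (a point): Centre, at bench height, of a white outline on the plate, 138 mm long (x) by 84 mm wide (y) outside; axes as the plate. Centre at (70, -22) mm in the plate's frame. For one carrier, its long side along the outline's long side, either way round.
- bay3 (a point): Centre, at bench height, of a white outline on the plate, 138 mm long (x) by 84 mm wide (y) outside; axes as the plate. Centre at (-70, -110) mm in the plate's frame. For one carrier, its long side along the outline's long side, either way round.
- bay4 (a point): Centre, at bench height, of a white outline on the plate, 138 mm long (x) by 84 mm wide (y) outside; axes as the plate. Centre at (70, -110) mm in the plate's frame. For one carrier, its long side along the outline's long side, either way round.
- logger_bay (a point): Centre, at bench height, of the orange outline, 84 mm (plate x) by 126 mm (plate y), at (0, 95) mm in the plate's frame; axes as the plate. For the logger, its long side along y, either way round. The steel blank lies here at the start.
- mat: Thin blue parking mat for the blank, flush (no step), 92 mm (x) by 142 mm (y). Origin at its centre at bench height. The blank goes here with its long side along the mat's y, either way round.
- dock: Logger dock fixed to the bench: a tunnel 100 mm long (its x) and 82 mm wide (its y) outside, 59 mm high, two white side walls 8 mm thick, a clear roof (underside at 50 mm, top at 56 mm), no floor; open at both ends. Origin at its centre at bench height. Mouth at -x (x = -50 mm, orange strip over it), facing the plate; the ejector sticks out at +x.
- ejector (a joint): Spring ejector slide of the dock: 0 at rest, 0.055 m fully pushed; pushing the red tab toward the dock's -x pushes the logger out of the mouth by about 0.05 m. Spring about 1.6 N at rest to 4 N fully in; it comes back by itself when let go and the logger stays out. At full stroke the logger's grip rib stands about 25 mm clear of the mouth.
- ejector_tab (a point): Middle of the outer (dock +x) face of the red ejector tab, 45 mm above the bench; the tab is an upright plate 50 mm wide (dock y), 12 mm thick, from 2 to 64 mm above the bench. The point moves with the tab. Push it toward the dock's -x with closed fingers pointing down.
- timer (a joint): Green timer button on the dock's roof: 0 up, 0.006 m fully down; takes about 4 N. Springs back.
- timer_top (a point): Centre of the top of the green timer button, 30 mm across; pressed straight down.
- carrierA: Dish carrier (three or all of the four are present): white slab 110 mm (x) by 56 mm (y), 12 mm thick, with a blue grip rib in the middle, 26 mm long (x), 12 mm thick (y), its top 41 mm above the bench, and a clear dish 33 mm across and 9 mm high on the slab at x = +-36 mm. Origin at the centre of its underside, z up. Mass about 0.16 kg. Pinch the rib across y from above, over the slab.
- carrierB: Dish carrier (three or all of the four are present): white slab 110 mm (x) by 56 mm (y), 12 mm thick, with a blue grip rib in the middle, 26 mm long (x), 12 mm thick (y), its top 41 mm above the bench, and a clear dish 33 mm across and 9 mm high on the slab at x = +-36 mm. Origin at the centre of its underside, z up. Mass about 0.16 kg. Pinch the rib across y from above, over the slab.
- carrierC: Dish carrier (three or all of the four are present): white slab 110 mm (x) by 56 mm (y), 12 mm thick, with a blue grip rib in the middle, 26 mm long (x), 12 mm thick (y), its top 41 mm above the bench, and a clear dish 33 mm across and 9 mm high on the slab at x = +-36 mm. Origin at the centre of its underside, z up. Mass about 0.16 kg. Pinch the rib across y from above, over the slab.
- carrierD: Dish carrier (three or all of the four are present): white slab 110 mm (x) by 56 mm (y), 12 mm thick, with a blue grip rib in the middle, 26 mm long (x), 12 mm thick (y), its top 41 mm above the bench, and a clear dish 33 mm across and 9 mm high on the slab at x = +-36 mm. Origin at the centre of its underside, z up. Mass about 0.16 kg. Pinch the rib across y from above, over the slab.
- logger: Temperature logger: yellow slab 90 mm (x) by 56 mm (y), 12 mm thick, orange grip rib 26 mm long (x), 12 mm thick (y), centred at x = -22 mm, y = 0, its top 41 mm above the bench; black display at +x. Origin at the centre of its underside, z up. Starts inside the dock with its axes as the dock's, out of the gripper's reach. About 0.18 kg.
- blank: Steel blank: metal slab 100 mm (x) by 56 mm (y), 12 mm thick, black grip rib in the middle, 26 mm long (x), 12 mm thick (y), its top 41 mm above the bench. Origin at the centre of its underside, z up. About 0.35 kg.
- bottle: Amber bottle, 60 mm across, 120 mm high, origin under its centre; not to be disturbed.
- tipbox: Box of pipette tips with green lid, 80 (x) by 120 (y) mm, 67 mm high, origin under its centre; not to be disturbed.
- taperoll: Blue tape roll lying flat, 90 mm across, 20 mm high, origin under its centre; not to be disturbed.
Not all that is in view belongs to the job. Leave any purple look-alike of the logger alone.

How it is judged:
On the way, in this order (a step that is already met when the one before it is completed fails the run):
1. the blank is parked on the mat (x of blank in the frame of mat between -0.018 and 0.018 m and y of blank in the frame of mat between -0.021 and 0.021 m and angle between the x axis of blank and the y axis of mat, either way round below 0.25 rad and height (world z) of blank below 0.006 m), for 0.2 s.
2. the ejector tab is pushed in and the logger is pushed out of the dock's mouth (value of joint ejector above 0.047 m and x of logger in the frame of dock below -0.038 m), for 0.1 s.
3. the logger lies in the orange outline (x of logger in the frame of logger_bay between -0.015 and 0.015 m and y of logger in the frame of logger_bay between -0.019 and 0.019 m and angle between the x axis of logger and the y axis of logger_bay, either way round below 0.25 rad and height (world z) of logger below 0.006 m), for 0.2 s.
4. every carrier lies in a white outline (((x of carrierA in the frame of bay1 between -0.015 and 0.015 m and y of carrierA in the frame of bay1 between -0.015 and 0.015 m and angle between the x axis of carrierA and the x axis of bay1, either way round below 0.25 rad and height (world z) of carrierA below 0.006 m) or (x of carrierA in the frame of bay2 between -0.015 and 0.015 m and y of carrierA in the frame of bay2 between -0.015 and 0.015 m and angle between the x axis of carrierA and the x axis of bay2, either way round below 0.25 rad and height (world z) of carrierA below 0.006 m) or (x of carrierA in the frame of bay3 between -0.015 and 0.015 m and y of carrierA in the frame of bay3 between -0.015 and 0.015 m and angle between the x axis of carrierA and the x axis of bay3, either way round below 0.25 rad and height (world z) of carrierA below 0.006 m) or (x of carrierA in the frame of bay4 between -0.015 and 0.015 m and y of carrierA in the frame of bay4 between -0.015 and 0.015 m and angle between the x axis of carrierA and the x axis of bay4, either way round below 0.25 rad and height (world z) of carrierA below 0.006 m)) and ((x of carrierB in the frame of bay1 between -0.015 and 0.015 m and y of carrierB in the frame of bay1 between -0.015 and 0.015 m and angle between the x axis of carrierB and the x axis of bay1, either way round below 0.25 rad and height (world z) of carrierB below 0.006 m) or (x of carrierB in the frame of bay2 between -0.015 and 0.015 m and y of carrierB in the frame of bay2 between -0.015 and 0.015 m and angle between the x axis of carrierB and the x axis of bay2, either way round below 0.25 rad and height (world z) of carrierB below 0.006 m) or (x of carrierB in the frame of bay3 between -0.015 and 0.015 m and y of carrierB in the frame of bay3 between -0.015 and 0.015 m and angle between the x axis of carrierB and the x axis of bay3, either way round below 0.25 rad and height (world z) of carrierB below 0.006 m) or (x of carrierB in the frame of bay4 between -0.015 and 0.015 m and y of carrierB in the frame of bay4 between -0.015 and 0.015 m and angle between the x axis of carrierB and the x axis of bay4, either way round below 0.25 rad and height (world z) of carrierB below 0.006 m)) and ((x of carrierC in the frame of bay1 between -0.015 and 0.015 m and y of carrierC in the frame of bay1 between -0.015 and 0.015 m and angle between the x axis of carrierC and the x axis of bay1, either way round below 0.25 rad and height (world z) of carrierC below 0.006 m) or (x of carrierC in the frame of bay2 between -0.015 and 0.015 m and y of carrierC in the frame of bay2 between -0.015 and 0.015 m and angle between the x axis of carrierC and the x axis of bay2, either way round below 0.25 rad and height (world z) of carrierC below 0.006 m) or (x of carrierC in the frame of bay3 between -0.015 and 0.015 m and y of carrierC in the frame of bay3 between -0.015 and 0.015 m and angle between the x axis of carrierC and the x axis of bay3, either way round below 0.25 rad and height (world z) of carrierC below 0.006 m) or (x of carrierC in the frame of bay4 between -0.015 and 0.015 m and y of carrierC in the frame of bay4 between -0.015 and 0.015 m and angle between the x axis of carrierC and the x axis of bay4, either way round below 0.25 rad and height (world z) of carrierC below 0.006 m)) and ((x of carrierD in the frame of bay1 between -0.015 and 0.015 m and y of carrierD in the frame of bay1 between -0.015 and 0.015 m and angle between the x axis of carrierD and the x axis of bay1, either way round below 0.25 rad and height (world z) of carrierD below 0.006 m) or (x of carrierD in the frame of bay2 between -0.015 and 0.015 m and y of carrierD in the frame of bay2 between -0.015 and 0.015 m and angle between the x axis of carrierD and the x axis of bay2, either way round below 0.25 rad and height (world z) of carrierD below 0.006 m) or (x of carrierD in the frame of bay3 between -0.015 and 0.015 m and y of carrierD in the frame of bay3 between -0.015 and 0.015 m and angle between the x axis of carrierD and the x axis of bay3, either way round below 0.25 rad and height (world z) of carrierD below 0.006 m) or (x of carrierD in the frame of bay4 between -0.015 and 0.015 m and y of carrierD in the frame of bay4 between -0.015 and 0.015 m and angle between the x axis of carrierD and the x axis of bay4, either way round below 0.25 rad and height (world z) of carrierD below 0.006 m))), for 0.2 s.
5. the timer button is pressed down (value of joint timer above 0.0045 m), for 0.05 s.
At the end, for the whole second after the job is handed in: Released, flat, under 0.02 m/s, within 0.25 rad of the outline or mat; centres off by less than: blank on mat 18 mm (mat x), 21 mm (y); logger in orange outline 15 mm (plate x), 19 mm (y); every carrier 15 mm in x and y from the centre of a white outline (all of step 1 and all of step 3 and all of step 4 and linear speed of each of blank, logger, carrierA, carrierB, carrierC, carrierD below 0.02 m/s); the robot touches nothing.
It fails at once if a carrier, the logger or the blank is lifted more than 15 mm off the bench instead of slid (height (world z) of any of carrierA, carrierB, carrierC, carrierD, logger, blank above 0.015 m).
It fails at once if the bottle, tip box or tape roll is disturbed (moved more than 30 mm) (distance of any of bottle, tipbox, taperoll from where it was at the start of the episode above 0.03 m).
Of carrierA, carrierB, carrierC, carrierD only 3 to 4 are there at a start; the rules pass over those that are not, and their reading is None.
At some moment in a run one of carrierA, carrierB, carrierC, carrierD, blank may be knocked a few centimetres aside while the robot is not near it.
Once in a run the grip may slacken for a moment while it holds something.
It also fails if it takes over 208 s, if anything falls off the work surface, if the arm or the gripper's body presses on something with over 40 N, if the wrist force passes 120 N, or if a joint passes its speed limit or range.

## Working session

There is one attempt and no reset: what is moved stays moved. The work goes in short steps, Python scripts to look and compute and a shell command to move; the robot and the scene stay as the last step left them, time stands still between calls to the robot, and variables do not carry over. Pictures are saved under pics/ and viewed, and the job is handed in when it is done.

```bash
ls; mkdir -p pics
python3 - <<'E'
from cell import robot
import cv2,numpy as np
s=robot.observe();print(s['time'],s['tool_pos'],s['tool_rot'],s['opening'],robot.hold_point_z)
for n in['scene','top','wrist']:
    im=robot.read_camera(n);cv2.imwrite(f'pics/{n}0.png',im[:,:,::-1])
    c=robot.calibration(n);print(n,np.round(c['intrinsics'],1).tolist(),c['D'],np.round(c['pose'],4).tolist())
E
```

```text
pics
0.0 [ 0.13381202 -0.5072384   0.22605129] [-1.57230472e+00  2.09838417e-04 -2.88379802e+00] 0.0918892038082241 0.0188
scene [[454.9, 0.0, 283.6], [0.0, 454.9, 213.5], [0.0, 0.0, 1.0]] [-0.06869072  0.          0.          0.          0.        ] [[0.8272, 0.3422, -0.4456, 1.0666], [0.5618, -0.5127, 0.6492, -0.6637], [-0.0063, -0.7874, -0.6164, 0.7249], [0.0, 0.0, 0.0, 1.0]]
top [[457.5, 0.0, 282.9], [0.0, 457.5, 208.5], [0.0, 0.0, 1.0]] [-0.08826616  0.          0.          0.          0.        ] [[0.0146, -0.9985, 0.0519, 0.5171], [-0.9999, -0.0148, -0.0029, 0.0234], [0.0037, -0.0519, -0.9986, 1.1252], [0.0, 0.0, 0.0, 1.0]]
wrist [[310.8, 0.0, 279.5], [0.0, 310.8, 210.3], [0.0, 0.0, 1.0]] [0.00549334 0.         0.         0.         0.        ] [[0.2553, -0.9359, -0.2425, 0.1991], [-0.9669, -0.2475, -0.0628, -0.4903], [-0.0012, 0.2505, -0.9681, 0.3841], [0.0, 0.0, 0.0, 1.0]]
```

View pics/top0.png

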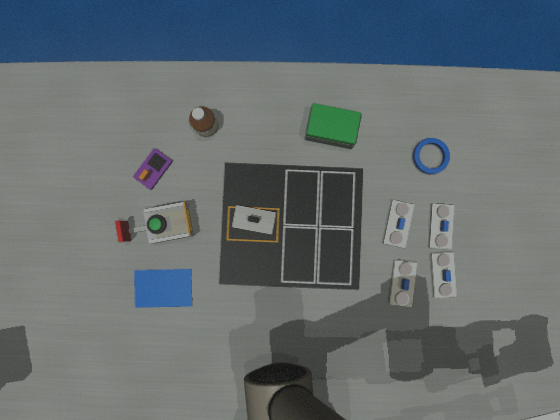

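View pics/scene0.png

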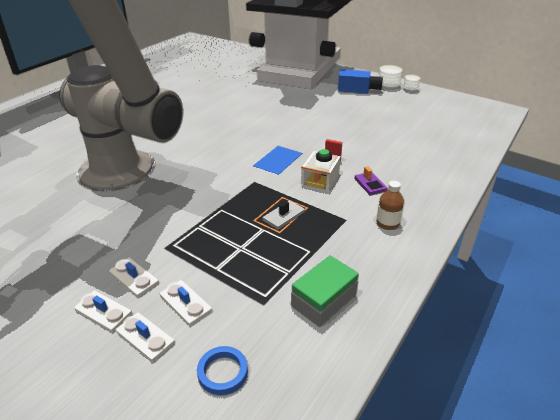

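```bash
cat > h.py <<'E'
from cell import robot
import cv2,numpy as np
def p2w(name,pts,z=0.,cal=None):
    c=cal or robot.calibration(name);K=np.array(c['intrinsics']);D=np.array(c['D']);T=np.array(c['pose'])
    u=cv2.undistortPoints(np.array(pts,float).reshape(-1,1,2),K,D).reshape(-1,2)
    d=np.c_[u,np.ones(len(u))]@T[:3,:3].T;o=T[:3,3]
    return o+d*((z-o[2])/d[:,2])[:,None]
def w2p(name,P,cal=None):
    c=cal or robot.calibration(name);K=np.array(c['intrinsics']);D=np.array(c['D']);T=np.array(c['pose'])
    Ti=np.linalg.inv(T);r,_=cv2.Rodrigues(Ti[:3,:3])
    return cv2.projectPoints(np.array(P,float).reshape(-1,1,3),r,Ti[:3,3],K,D)[0].reshape(-1,2)
def crop(im,x0,y0,x1,y1,f,fn):
    cv2.imwrite(fn,cv2.resize(im[y0:y1,x0:x1,::-1],None,fx=f,fy=f,interpolation=cv2.INTER_CUBIC))
E
python3 - <<'E'
import cv2
im=cv2.imread('pics/top0.png')
cv2.imwrite('pics/c1.png',cv2.resize(im[0:200,0:266],None,fx=3,fy=3,interpolation=cv2.INTER_CUBIC))
cv2.imwrite('pics/c2.png',cv2.resize(im[200:400,0:266],None,fx=3,fy=3,interpolation=cv2.INTER_CUBIC))
cv2.imwrite('pics/c3.png',cv2.resize(im[0:200,260:526],None,fx=3,fy=3,interpolation=cv2.INTER_CUBIC))
cv2.imwrite('pics/c4.png',cv2.resize(im[200:400,260:526],None,fx=3,fy=3,interpolation=cv2.INTER_CUBIC))
E
```

```text
(no output)
```

View pics/c1.png

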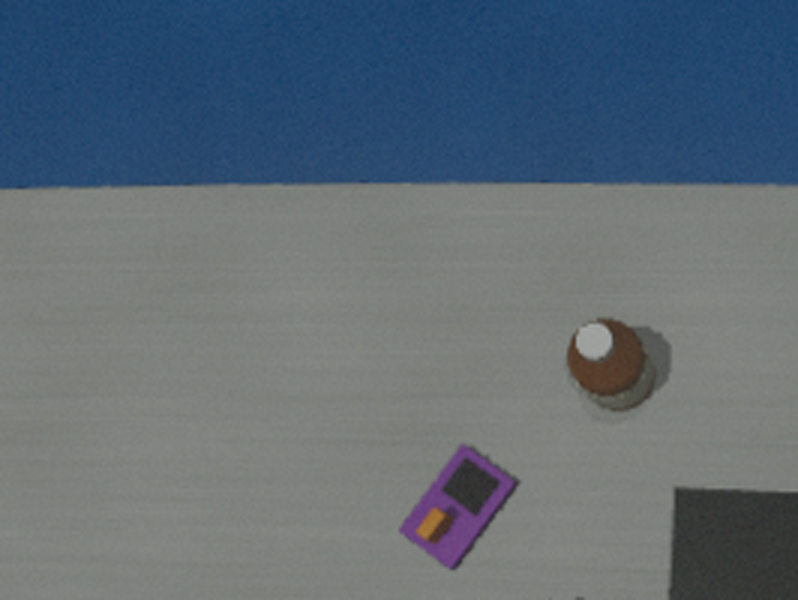

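View pics/c2.png

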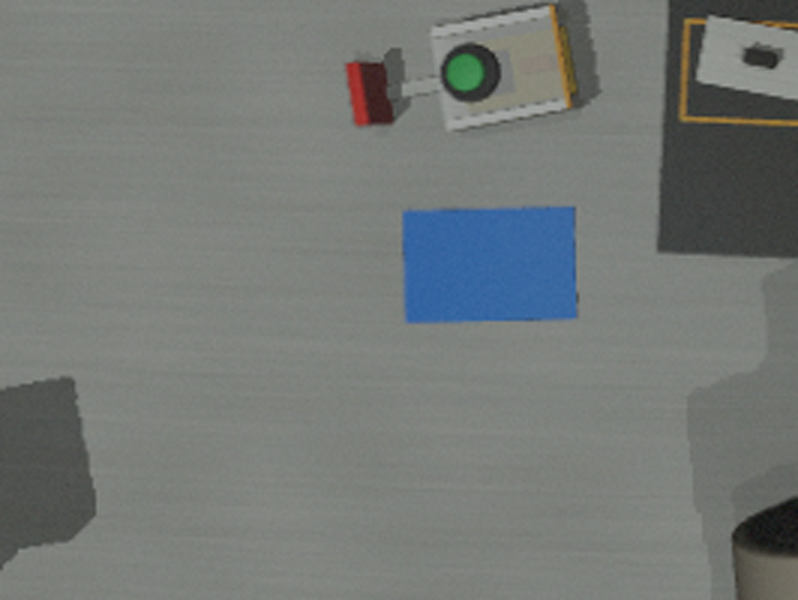

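View pics/c3.png

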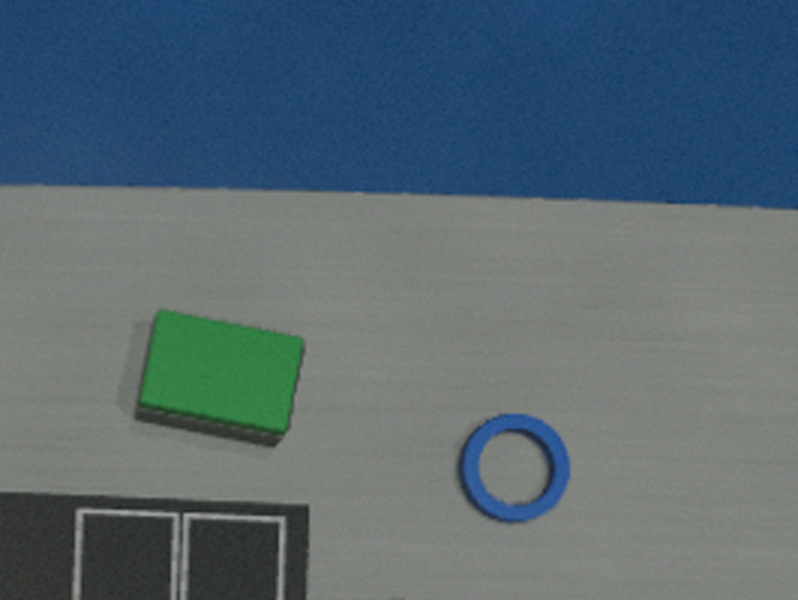

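View pics/c4.png

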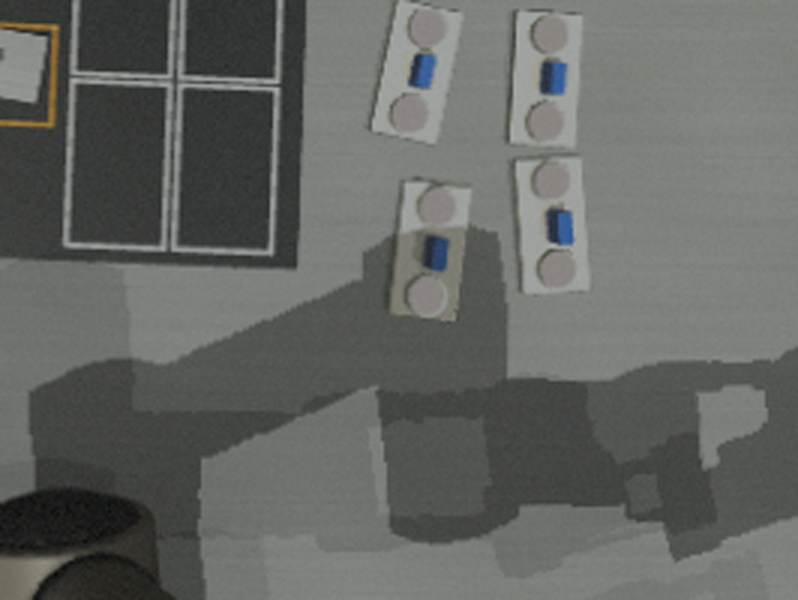

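```bash
cat > m.py <<'E'
from h import *
def rect(pts,z,off,long=True,f=3):
    p=(np.array(pts,float)+.5)/f-.5+np.array(off)
    w=p2w('top',p,z)[:,:2]
    c=w.mean(0); a=(w[1]-w[0]+w[2]-w[3])/2; b=(w[3]-w[0]+w[2]-w[1])/2
    print(np.round(c,4),'a',np.linalg.norm(a).round(4),np.degrees(np.arctan2(a[1],a[0])).round(1),'b',np.linalg.norm(b).round(4),np.degrees(np.arctan2(b[1],b[0])).round(1))
    return c,w
E
python3 - <<'E'
from m import *
print('plate');rect([[225,162.3],[362.3,168.3],[358.3,289],[219,283.3]],0,(0,0),f=1)
print('mat');rect([[404,211],[575,207],[577,318],[406,322]],0,(0,200))
print('blank');rect([[708-780,15],[48,37],[40,103],[698-780,80]],.012,(260,200))
print('dock');rect([[430,28],[555,5],[574,105],[448,130]],.059,(0,200))
print('tab');rect([[347,64],[359,63],[368,125],[355,126]],.064,(0,200))
for z in(.065,.075):print('timer',p2w('top',[[465/3-.33,200+72/3-.33]],z))
for c in[[(400,0),(462,10),(436,142),(372,131)],[(516,9),(583,13),(575,147),(508,143)],[(402,179),(471,185),(456,321),(390,313)],[(514,160),(580,155),(590,291),(523,295)]]:
    rect(c,.012,(260,200))
E
```

```text
plate
[ 0.5343 -0.001 ] a 0.3416 -91.6 b 0.2984 178.4
mat
[0.3758 0.3122] a 0.142 -87.4 b 0.0909 -177.8
blank
[0.5479 0.0898] a 0.1 -99.7 b 0.0536 173.2
dock
[0.537  0.2916] a 0.1006 -78.3 b 0.0804 -168.0
tab
[0.5136 0.4039] a 0.01 -84.5 b 0.0489 -170.3
timer [[0.53249112 0.31867813 0.065     ]]
timer [[0.53234604 0.31589297 0.075     ]]
[ 0.5432 -0.2644] a 0.0527 -98.6 b 0.1099 168.4
[ 0.5387 -0.371 ] a 0.0564 -92.6 b 0.1103 176.4
[ 0.3979 -0.2753] a 0.056 -95.5 b 0.1101 174.7
[ 0.4182 -0.3765] a 0.0559 -85.9 b 0.1109 -175.6
```

```bash
cat > go.py <<'E'
import sys
from h import *
from scipy.spatial.transform import Rotation as Ro
def go(x,y,z,yaw=None):
    s=robot.observe();R=Ro.from_euler('xyz',s['tool_rot']).as_matrix()
    t=np.array(s['tool_pos']);d=R.T@(np.array([x,y,z])-t)*100
    cy=np.degrees(np.arctan2(R[1,0],R[0,0]))
    print('t',round(s['time'],2),'at',t.round(4),'yaw',cy.round(2),'shift cm',d.round(2),'len',np.linalg.norm(d).round(2))
    if yaw is not None: print('roll',((-(yaw-cy)+90)%180-90).round(2))
if __name__=='__main__': go(*map(float,sys.argv[1:]))
E
python3 go.py .548 .09 .12 -99.7
```

```text
t 0.15 at [ 0.1338 -0.5074  0.2262] yaw -165.23 shift cm [-55.28  10.68 -47.19] len 73.46
roll -65.53
```

```bash
python3 -m crank '{"xyz":[[-3.45,0.67,-2.95],[-3.45,0.67,-2.95],[-3.45,0.67,-2.95],[-3.45,0.67,-2.95],[-3.45,0.67,-2.95],[-3.45,0.67,-2.95],[-3.45,0.67,-2.95],[-3.45,0.67,-2.95],[-3.45,0.67,-2.95],[-3.45,0.67,-2.95],[-3.45,0.67,-2.95],[-3.45,0.67,-2.95],[-3.45,0.67,-2.95],[-3.45,0.67,-2.95],[-3.45,0.67,-2.95],[-3.45,0.67,-2.95]],"roll":[0,0,0,0,0,0,0,0,0,0,0,0,0,0,0,0]}' 0
python3 -m crank '{"xyz":[[0,0,0],[0,0,0],[0,0,0],[0,0,0],[0,0,0],[0,0,0],[0,0,0],[0,0,0],[0,0,0]],"roll":[-8.19,-8.19,-8.19,-8.19,-8.19,-8.19,-8.19,-8.19,0]}'
python3 go.py .548 .09 .018 -99.7
python3 - <<'E'
from h import *
cv2.imwrite('pics/w1.png',robot.read_camera('wrist')[:,:,::-1])
c=robot.calibration('wrist')
for z in (.012,.041): print(w2p('wrist',[[.548,.09,z]],c))
E
```

```text
time: 1.75
tool_pos: [0.548, 0.0913, 0.1189]
tool_rot: [-1.571, -0.0, -2.883]
contact_force: [0.3, -0.8, 0.3]
opening: 0.0462
time: 2.65
tool_pos: [0.5471, 0.0895, 0.1192]
tool_rot: [-1.571, -0.0, -1.739]
contact_force: [0.2, -0.3, 0.4]
opening: 0.0458
t 2.65 at [0.5471 0.0895 0.1192] yaw -99.64 shift cm [-0.07 10.12  0.09] len 10.12
roll 0.06
[[280.03217335 208.01831995]]
[[280.08447579 216.97486137]]
```

View pics/w1.png

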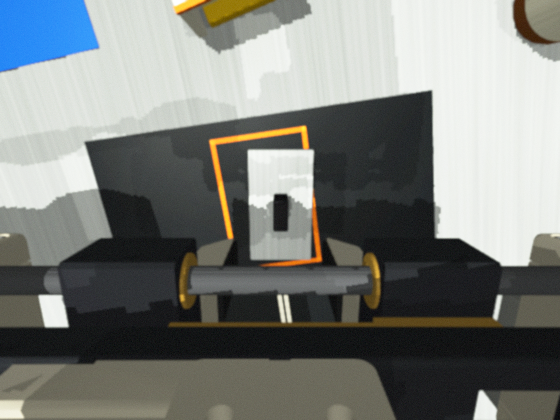

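The wrist view shows the blank's rib at about (281, 212), right where it was predicted, so I'm descending and gripping.

```bash
python3 -m crank '{"xyz":[[0,2.5,0.09],[0,2.5,0],[0,2.5,0],[0,1.5,0],[0,1.1,0],[0,0,0]],"roll":[0,0,0,0,0,0]}' 0
python3 -m crank '{"xyz":[[0,0,0],[0,0,0],[0,0,0],[0,0,0],[0,0,0],[0,0,0],[0,0,0]],"roll":[0,0,0,0,0,0,0]}' 1 25
python3 go.py .40 .13 .018 -87.5;python3 go.py .376 .312 .018 -87.5
```

```text
time: 3.3
tool_pos: [0.5473, 0.0893, 0.0171]
tool_rot: [-1.574, -0.001, -1.742]
contact_force: [0.1, -0.6, -0.2]
opening: 0.0458
time: 4.0
tool_pos: [0.5481, 0.0893, 0.0189]
tool_rot: [-1.571, -0.0, -1.74]
contact_force: [-2.4, 0.5, 5.9]
opening: 0.0118
t 4.0 at [0.5481 0.0893 0.0189] yaw -99.71 shift cm [ -1.51   0.09 -15.28] len 15.36
roll -12.21
t 4.0 at [0.5481 0.0893 0.0189] yaw -99.71 shift cm [-19.05   0.09 -20.72] len 28.14
roll -12.21
```

```bash
python3 -m crank '{"xyz":[[-0.19,0,-1],[-0.19,0,-1.91],[-0.19,0,-1.91],[-0.19,0,-1.91],[-0.19,0,-1.91],[-0.19,0,-1.91],[-0.19,0,-1.91],[-0.19,0,-1.91],[0,0,-0.9],[0,0,0],[0,0,0],[0,0,0],[0,0,0]],"roll":[0,0,0,0,0,0,0,0,0,-4,-4,-4.2,0]}'
python3 go.py .376 .312 .018 -87.5
```

```text
time: 5.3
tool_pos: [0.4001, 0.1302, 0.0189]
tool_rot: [-1.571, 0.0, -1.526]
contact_force: [-0.9, 2.2, 8.0]
opening: 0.0122
t 5.3 at [0.4001 0.1302 0.0189] yaw -87.42 shift cm [-18.27   0.09  -1.59] len 18.34
roll 0.08
```

```bash
python3 -m crank '{"xyz":[[-1,0,-0.16],[-1.9,0,-0.16],[-1.9,0,-0.16],[-1.9,0,-0.16],[-1.9,0,-0.16],[-1.9,0,-0.16],[-1.9,0,-0.16],[-1.9,0,-0.16],[-1.9,0,-0.16],[-1.9,0,-0.15],[-1.1,0,0],[0,0,0],[0,0,0]],"roll":[0,0,0,0,0,0,0,0,0,0,0,0,0]}'
python3 - <<'E'
from h import *
im=robot.read_camera('top');cv2.imwrite('pics/t2.png',im[:,:,::-1])
E
```

```text
time: 6.6
tool_pos: [0.3756, 0.3221, 0.0189]
tool_rot: [-1.571, 0.001, -1.527]
contact_force: [-2.9, 4.5, 7.3]
opening: 0.0119
```

View pics/t2.png

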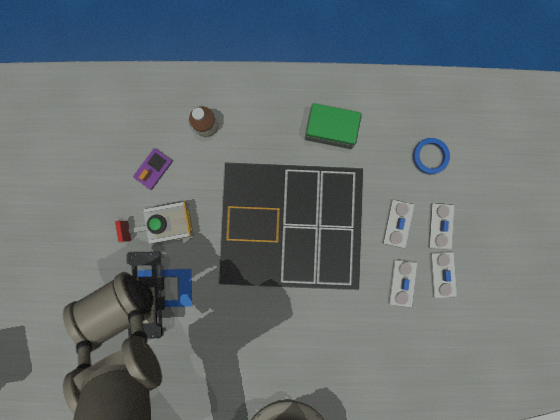

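```bash
python3 -m crank '{"xyz":[[0.5,0,0],[0.5,0,0],[0,0,0],[0,0,0]],"roll":[0,0,0,0]}'
python3 -m crank '{"xyz":[[0,0,0],[0,0,0],[0,0,0],[0,0,0]],"roll":[0,0,0,0]}' 0
python3 -m crank '{"xyz":[[0,-2,0],[0,-3,0],[0,-5,0],[0,0,0]],"roll":[0,0,0,0]}' 0
python3 go.py .376 .312 .018 -87.5
python3 - <<'E'
from h import *
im=robot.read_camera('wrist');cv2.imwrite('pics/w3.png',im[:,:,::-1])
E
```

```text
time: 7.05
tool_pos: [0.3767, 0.3116, 0.0189]
tool_rot: [-1.57, 0.001, -1.528]
contact_force: [-0.2, 1.9, 5.9]
opening: 0.012
time: 7.45
tool_pos: [0.3761, 0.3109, 0.0182]
tool_rot: [-1.572, -0.001, -1.527]
contact_force: [0.0, -0.2, 0.4]
opening: 0.0391
time: 7.85
tool_pos: [0.3794, 0.313, 0.1238]
tool_rot: [-1.562, 0.005, -1.527]
contact_force: [0.7, 1.0, 0.5]
opening: 0.0457
t 7.85 at [0.3794 0.313  0.1238] yaw -87.5 shift cm [ 0.14 10.57 -0.44] len 10.58
roll -0.0
```

View pics/w3.png

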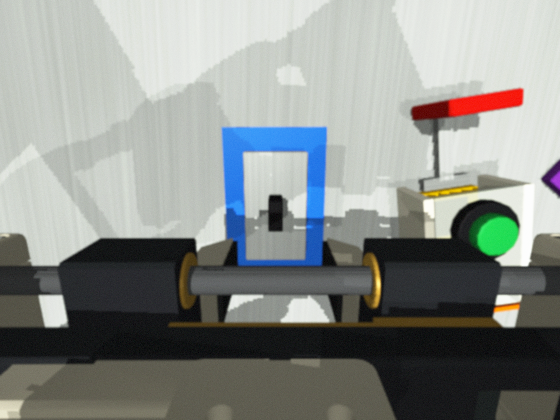

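```bash
python3 - <<'E'
from h import *
print(p2w('wrist',[[222,127],[327,127]],0)); print(p2w('wrist',[[244,152],[308,152],[305,262],[245,262]],.012).mean(0))
print(p2w('wrist',[[325,266],[237,266]],0))
E
python3 go.py .5 .47 .12 -78.2
```

```text
[[0.32629256 0.37985024 0.        ]
 [0.41727633 0.38385489 0.        ]]
[0.37555899 0.31118359 0.012     ]
[[0.4260167  0.25352982 0.        ]
 [0.3405698  0.25000953 0.        ]]
t 7.9 at [0.3781 0.3122 0.1212] yaw -87.51 shift cm [-15.24   0.24  12.87] len 19.95
roll -9.31
```

```bash
python3 go.py .506 .44 .121 -78.2;python3 -m crank '{"xyz":[[0,0,0],[0,0,0],[0,0,0]],"roll":[-4,-4,-1.3]}' 1
python3 go.py .506 .44 .121 -78.2
```

```text
t 7.9 at [0.3781 0.3122 0.1212] yaw -87.51 shift cm [-12.22   0.13  13.34] len 18.09
roll -9.31
time: 8.2
tool_pos: [0.3757, 0.3107, 0.1172]
tool_rot: [-1.573, -0.001, -1.363]
contact_force: [-0.8, -0.1, -0.2]
opening: 0.0263
t 8.2 at [0.3757 0.3107 0.1172] yaw -78.12 shift cm [-9.97 -0.42 15.41] len 18.36
roll 0.08
```

```bash
python3 -m crank '{"xyz":[[-2,0,3.1],[-2,0,3.1],[-2,0,3.1],[-2,0,3.1],[-2,0,3],[0,3,0],[0,3,0],[0,2.2,0],[0,0,0],[0,0,0]],"roll":[0,0,0,0,0,0,0,0,0,0]}' 1
python3 go.py .506 .44 .035 -78.2
python3 - <<'E'
from h import *
im=robot.read_camera('top');crop(im,80,100,300,300,3,'pics/t4.png')
E
```

```text
time: 9.2
tool_pos: [0.5065, 0.4403, 0.0359]
tool_rot: [-1.572, -0.001, -1.366]
contact_force: [-0.2, -0.2, 0.4]
opening: 0.0006
t 9.2 at [0.5065 0.4403 0.0359] yaw -78.24 shift cm [ 0.02  0.09 -0.06] len 0.11
roll -0.04
```

View pics/t4.png

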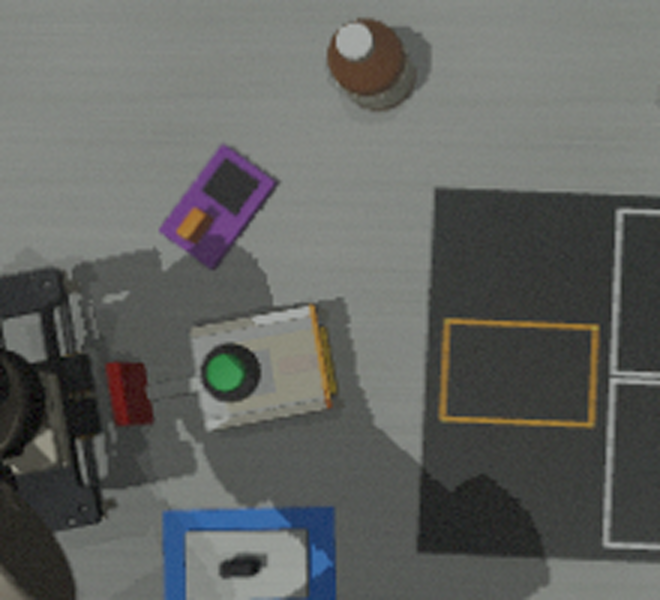

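```bash
python3 -m crank '{"xyz":[[1,0,0],[0.8,0,0],[0.6,0,0],[0.6,0,0],[0.6,0,0],[0.6,0,0],[0.6,0,0],[0.6,0,0],[0.6,0,0],[0.6,0,0],[0.4,0,0],[0,0,0]],"roll":[0,0,0,0,0,0,0,0,0,0,0,0]}' 1
python3 - <<'E'
from h import *
im=robot.read_camera('top');crop(im,80,100,300,300,3,'pics/t5.png')
s=robot.observe();print(s['tool_pos'],s['contact_force'])
E
```

```text
time: 10.45
tool_pos: [0.5213, 0.3716, 0.0368]
tool_rot: [-1.57, 0.0, -1.365]
contact_force: [-0.4, 4.1, 3.0]
opening: 0.0009
[0.52130187 0.37172939 0.03663299] [-0.14737457  3.46042874  2.74535772]
```

View pics/t5.png

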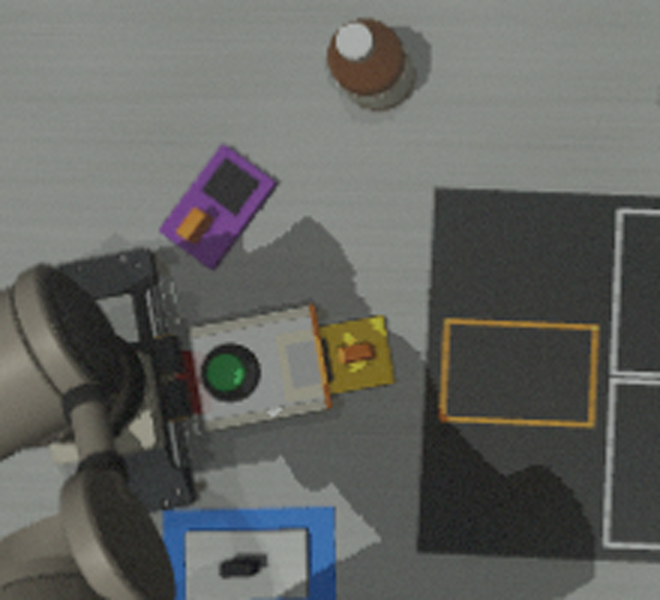

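```bash
python3 -m crank '{"xyz":[[0.3,0,0],[0.2,0,0],[0.1,0,0],[0,0,0]],"roll":[0,0,0,0]}' 1
python3 -m crank '{"xyz":[[0.1,0,0],[0.1,0,0],[0,0,0]],"roll":[0,0,0]}' 1
python3 - <<'E'
from h import *
im=robot.read_camera('top');crop(im,80,100,300,300,3,'pics/t6.png')
E
```

```text
time: 10.9
tool_pos: [0.5222, 0.3669, 0.0366]
tool_rot: [-1.57, 0.001, -1.365]
contact_force: [-1.5, 6.2, 2.3]
opening: 0.0004
time: 11.2
tool_pos: [0.5223, 0.3668, 0.0367]
tool_rot: [-1.569, 0.004, -1.365]
contact_force: [-2.3, 13.6, 1.2]
opening: 0.0003
```

View pics/t6.png

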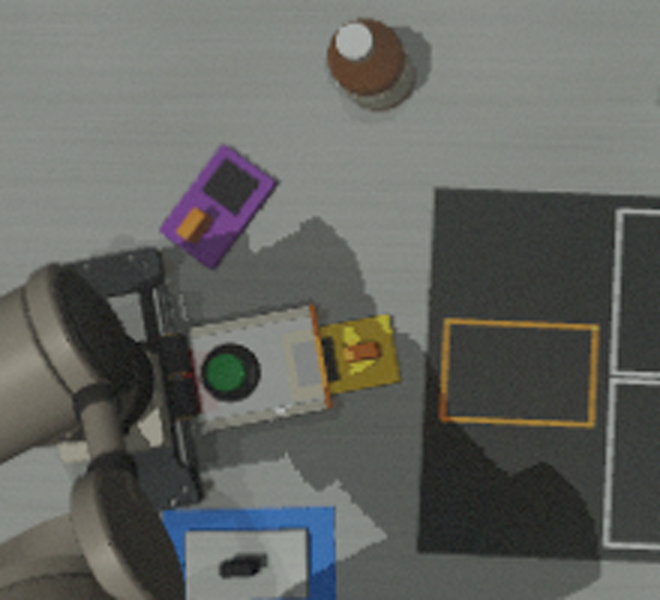

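```bash
python3 -m crank '{"xyz":[[-1,0,0],[-1.5,0,0],[-2,0,0],[-2,0,0],[-0.5,-3,0],[0,-5,0],[0,-2,0]],"roll":[0,0,0,0,0,0,0]}' 1
python3 - <<'E'
from h import *
im=robot.read_camera('top');crop(im,170,190,300,290,6,'pics/t7.png')
E
```

```text
time: 11.95
tool_pos: [0.5091, 0.4346, 0.1404]
tool_rot: [-1.566, 0.001, -1.364]
contact_force: [1.2, 0.6, 1.0]
opening: 0.0007
```

View pics/t7.png

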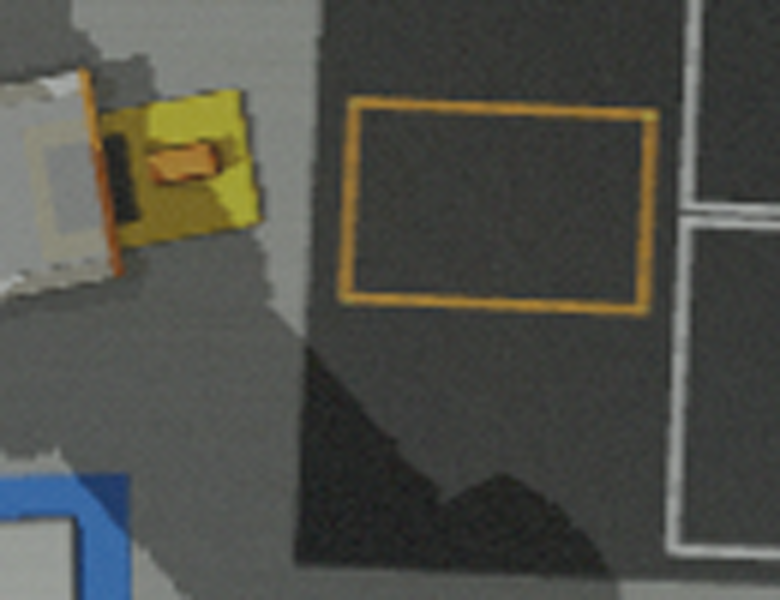

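```bash
python3 - <<'E'
from h import *
f=lambda p,z:p2w('top',[[(a+.5)/6-.5+170,(b+.5)/6-.5+190] for a,b in p],z)
print('rib',f([[180,161]],.041)); w=f([[240,90],[260,222]],.012);m=w.mean(0)
d=np.array([-.2045,.979,0]);print('front',w,'rib from front',m+d*.023,'ctr',m+d*.045)
print('rib corners',f([[148,155],[213,142],[217,172],[152,182]],.041).mean(0))
E
python3 go.py .55 .215 .14 -78.2
```

```text
rib [[0.55179929 0.21797854 0.041     ]]
front [[0.58200369 0.1993393  0.012     ]
 [0.52845448 0.18998192 0.012     ]] rib from front [0.55052558 0.21717761 0.012     ] ctr [0.54602658 0.23871561 0.012     ]
rib corners [0.55112182 0.2169734  0.041     ]
t 12.0 at [0.51   0.435  0.1428] yaw -78.15 shift cm [22.35  0.23 -0.61] len 22.36
roll 0.05
```

```bash
python3 -m crank '{"xyz":[[3.1,0,0],[3.1,0,0],[3.1,0,0],[3.1,0,0],[3.1,0,0],[3.1,0,0],[3.1,0,0],[0,0,0],[0,0,0],[0,0,0]],"roll":[0,0,0,0,0,0,0,0,0,0]}' 0
python3 go.py .551 .217 .018 -78.2
python3 - <<'E'
from h import *
cv2.imwrite('pics/w8.png',robot.read_camera('wrist')[:,:,::-1])
print(w2p('wrist',[[.551,.217,.041]]))
E
```

```text
time: 13.0
tool_pos: [0.5523, 0.2213, 0.136]
tool_rot: [-1.572, -0.0, -1.364]
contact_force: [0.2, -0.0, -0.6]
opening: 0.0456
t 13.0 at [0.5523 0.2213 0.136 ] yaw -78.16 shift cm [ 0.39 11.8  -0.2 ] len 11.81
roll 0.04
[[276.56299181 216.84616477]]
```

View pics/w8.png

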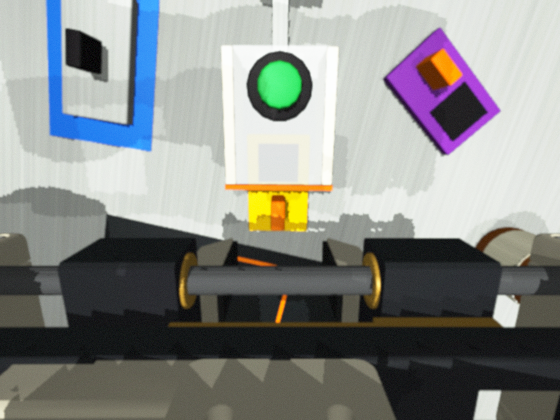

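The wrist picture shows the logger's rib at about (278, 212), between the jaws and clear of the mouth. I'm descending.

```bash
python3 -m crank '{"xyz":[[0.39,2.5,-0.15],[0,2.5,0],[0,2.5,0],[0,2.5,0],[0,1.8,0],[0,0,0]],"roll":[0,0,0,0,0,0]}' 0
python3 -m crank '{"xyz":[[0,0,0],[0,0,0],[0,0,0],[0,0,0],[0,0,0],[0,0,0],[0,0,0]],"roll":[0,0,0,0,0,0,0]}' 1 25
python3 go.py .5369 .072 .018 -91.6
```

```text
time: 13.65
tool_pos: [0.5499, 0.2168, 0.0158]
tool_rot: [-1.576, -0.0, -1.363]
contact_force: [0.2, -0.2, -0.8]
opening: 0.0461
time: 14.35
tool_pos: [0.5522, 0.2162, 0.0191]
tool_rot: [-1.57, -0.0, -1.365]
contact_force: [-2.0, -0.6, 4.7]
opening: 0.0117
t 14.35 at [0.5522 0.2162 0.0191] yaw -78.21 shift cm [13.8   0.11 -4.45] len 14.5
roll 13.39
```

```bash
python3 -m crank '{"xyz":[[1,0,0],[1.5,0,0],[1.5,0,0],[1.5,0,0],[1.5,0,-0.5],[1.5,0,-1],[1.5,0,-1],[1.5,0,-1],[1.5,0,-1],[0.8,0,0],[0,0,0],[0,0,0],[0,0,0],[0,0,0]],"roll":[0,0,0,0,0,0,0,0,0,0,4.5,4.5,4.4,0]}'
python3 go.py .5363 .072 .018 -91.6
python3 - <<'E'
from h import *
cv2.imwrite('pics/t9.png',robot.read_camera('top')[:,:,::-1])
E
```

```text
time: 15.75
tool_pos: [0.5359, 0.0708, 0.0191]
tool_rot: [-1.571, -0.001, -1.601]
contact_force: [-2.1, -0.3, 8.1]
opening: 0.0118
t 15.75 at [0.5359 0.0708 0.0191] yaw -91.74 shift cm [-0.13  0.11  0.04] len 0.17
roll -0.14
```

View pics/t9.png

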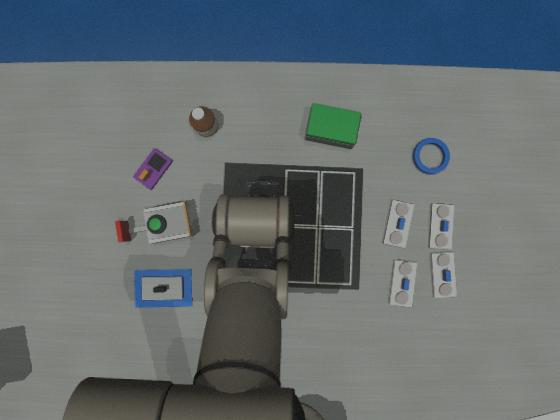

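```bash
python3 -m crank '{"xyz":[[-0.1,0,0],[0,0,0],[0,0,0]],"roll":[0,0,0]}'
python3 -m crank '{"xyz":[[0,0,0],[0,0,0],[0,0,0],[0,0,0]],"roll":[0,0,0,0]}' 0
python3 -m crank '{"xyz":[[0,-2,0],[0,-3,0],[0,-5,0],[0,-2,0],[0,0,0]],"roll":[0,0,0,0,0]}' 0
python3 go.py .543 -.264 .14 -11.6
python3 - <<'E'
from h import *
print(np.degrees(robot.observe()['qpos']).round(1))
cv2.imwrite('pics/w10.png',robot.read_camera('wrist')[:,:,::-1])
E
```

```text
time: 16.1
tool_pos: [0.5361, 0.071, 0.0191]
tool_rot: [-1.571, -0.002, -1.599]
contact_force: [-1.4, -5.1, 9.5]
opening: 0.0116
time: 16.5
tool_pos: [0.536, 0.0727, 0.0182]
tool_rot: [-1.571, -0.0, -1.599]
contact_force: [0.4, 1.1, -0.7]
opening: 0.0392
time: 17.0
tool_pos: [0.5382, 0.073, 0.1418]
tool_rot: [-1.564, 0.0, -1.599]
contact_force: [-0.2, -0.2, -0.6]
opening: 0.0459
t 17.0 at [0.5382 0.073  0.1418] yaw -91.59 shift cm [33.67  0.19  1.41] len 33.7
roll -79.99
[-0.4 25.9 91.9 -0.  61.8  1.2]
```

View pics/w10.png

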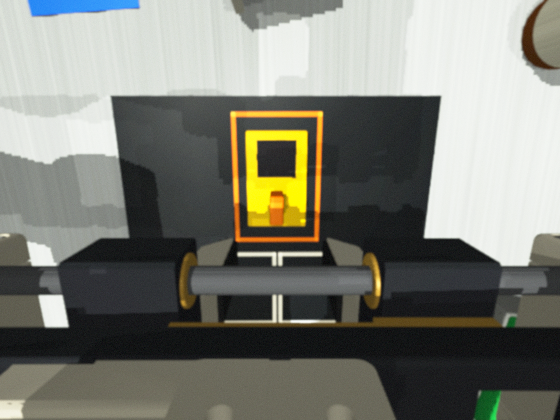

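The logger is centred in the orange outline: the outline spans columns 232–322 and the logger 246–309. Carriers next.

```bash
python3 -m crank '{"xyz":[[4.2,0,0.18],[4.2,0,0.18],[4.2,0,0.18],[4.2,0,0.18],[4.2,0,0.18],[4.2,0,0.18],[4.2,0,0.18],[4.2,0,0.18],[0,0,0],[0,0,0],[0,0,0],[0,0,0],[0,0,0],[0,0,0],[0,0,0],[0,0,0],[0,0,0],[0,0,0],[0,0,0]],"roll":[0,0,0,0,0,0,0,0,-8,-8,-8,-8,-8,-8,-8,-8,-8,-8,0]}' 0
python3 go.py .5432 -.2644 .018 -11.6
python3 - <<'E'
from h import *
cv2.imwrite('pics/w11.png',robot.read_camera('wrist')[:,:,::-1])
print(w2p('wrist',[[.5432,-.2644,.041]]))
E
```

```text
time: 18.95
tool_pos: [0.5403, -0.2628, 0.1363]
tool_rot: [-1.57, 0.003, -0.201]
contact_force: [0.3, -0.3, -0.6]
opening: 0.0459
t 18.95 at [ 0.5403 -0.2628  0.1363] yaw -11.53 shift cm [ 0.35 11.83 -0.11] len 11.84
roll 0.07
[[278.02516597 215.41579832]]
```

View pics/w11.png

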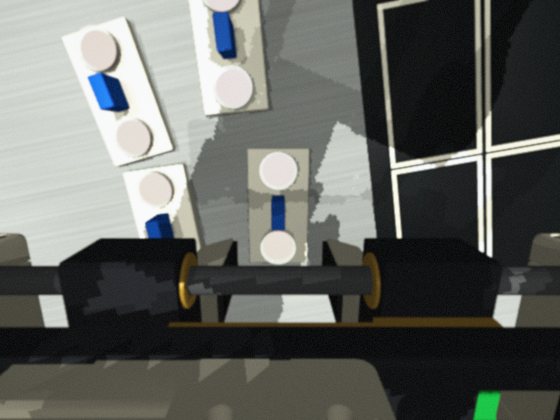

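The first carrier's rib is at about (279, 212), as predicted. I'm descending and gripping.

```bash
python3 -m crank '{"xyz":[[0.3,2.5,-0.1],[0,2.5,0],[0,2.5,0],[0,2.5,0],[0,1.8,0],[0,0,0]],"roll":[0,0,0,0,0,0]}' 0
python3 -m crank '{"xyz":[[0,0,0],[0,0,0],[0,0,0],[0,0,0],[0,0,0],[0,0,0],[0,0,0]],"roll":[0,0,0,0,0,0,0]}' 1 25
python3 go.py .6037 -.025 .019 -1.6
```

```text
time: 19.6
tool_pos: [0.5418, -0.2636, 0.017]
tool_rot: [-1.568, 0.007, -0.206]
contact_force: [0.1, 0.7, -0.2]
opening: 0.0457
time: 20.3
tool_pos: [0.5442, -0.2651, 0.0212]
tool_rot: [-1.571, -0.001, -0.203]
contact_force: [-0.9, 1.2, 5.3]
opening: 0.0117
t 20.3 at [ 0.5442 -0.2651  0.0212] yaw -11.61 shift cm [ 0.99  0.21 24.72] len 24.74
roll -10.01
```

```bash
python3 -m crank '{"xyz":[[0,0.1,0.9],[0.1,0,1.7],[0.1,0,1.7],[0.1,0,1.7],[0.1,0,1.7],[0.1,0,1.7],[0.1,0,1.7],[0.1,0,1.7],[0.1,0,1.7],[0.1,0,1.7],[0.1,0,1.7],[0,0,1.7],[0,0,1.7],[0,0,1.7],[0,0,1.7],[0,0,0],[0,0,0],[0,0,0],[0,0,0]],"roll":[0,0,0,0,0,0,0,0,0,0,0,0,0,0,0,-3.4,-3.3,-3.3,0]}'
python3 go.py .6037 -.025 .019 -1.6
```

```text
time: 22.2
tool_pos: [0.6049, -0.0248, 0.0211]
tool_rot: [-1.571, -0.004, -0.027]
contact_force: [0.5, 2.4, 9.8]
opening: 0.012
t 22.2 at [ 0.6049 -0.0248  0.0211] yaw -1.53 shift cm [-0.13  0.21 -0.02] len 0.25
roll 0.07
```

```bash
python3 -m crank '{"xyz":[[-0.1,0,0],[0,0,0],[0,0,0],[0,0,0]],"roll":[0,0,0,0]}' 0
python3 -m crank '{"xyz":[[0,-2,0],[0,-3,0],[0,-5,0],[0,-2,0],[0,0,0]],"roll":[0,0,0,0,0]}' 0
python3 go.py .398 -.2753 .14 -5.3
python3 - <<'E'
from h import *
cv2.imwrite('pics/w12.png',robot.read_camera('wrist')[:,:,::-1])
E
```

```text
time: 22.6
tool_pos: [0.6022, -0.025, 0.0191]
tool_rot: [-1.571, 0.001, -0.028]
contact_force: [0.0, -0.8, 0.2]
opening: 0.0395
time: 23.1
tool_pos: [0.6044, -0.0253, 0.1433]
tool_rot: [-1.572, -0.007, -0.028]
contact_force: [0.5, 0.7, -0.7]
opening: 0.0461
t 23.1 at [ 0.6044 -0.0253  0.1433] yaw -1.61 shift cm [-19.93   0.21 -25.56] len 32.42
roll 3.69
```

View pics/w12.png

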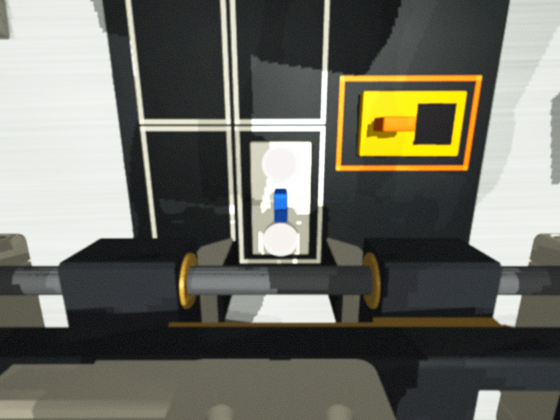

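Carrier 1 is centred in bay2, with its rib at (280, 205), and the logger is still fine. On to the third carrier.

```bash
python3 -m crank '{"xyz":[[-2.5,0,-3.2],[-2.5,0,-3.2],[-2.5,0,-3.2],[-2.5,0,-3.2],[-2.5,0,-3.2],[-2.5,0,-3.2],[-2.5,0,-3.2],[-2.4,0,-3.15],[0,0,0],[0,0,0]],"roll":[0,0,0,0,0,0,0,0,3.7,0]}' 0
python3 go.py .398 -.2753 .018 -5.3
python3 - <<'E'
from h import *
cv2.imwrite('pics/w13.png',robot.read_camera('wrist')[:,:,::-1])
print(w2p('wrist',[[.398,-.2753,.041]]))
E
```

```text
time: 24.15
tool_pos: [0.3948, -0.2749, 0.1379]
tool_rot: [-1.569, 0.003, -0.096]
contact_force: [0.9, 0.2, -0.1]
opening: 0.0457
t 24.15 at [ 0.3948 -0.2749  0.1379] yaw -5.5 shift cm [ 0.35 11.99 -0.03] len 11.99
roll -0.2
[[278.2989354  214.42312716]]
```

View pics/w13.png

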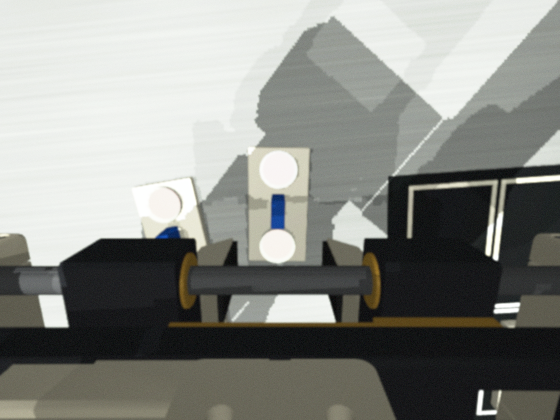

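The rib is at (278, 210), so it's aligned. I'm gripping and sliding it to bay1.

```bash
python3 -m crank '{"xyz":[[0.25,2.5,0],[0,2.5,0],[0,2.5,0],[0,2.5,0],[0,1.9,0],[0,0,0]],"roll":[0,0,0,0,0,0]}' 0
python3 -m crank '{"xyz":[[0,0,0],[0,0,0],[0,0,0],[0,0,0],[0,0,0],[0,0,0],[0,0,0]],"roll":[0,0,0,0,0,0,0]}' 1 25
python3 go.py .4637 -.0211 .019 -1.6
```

```text
time: 24.8
tool_pos: [0.3976, -0.2726, 0.0178]
tool_rot: [-1.567, 0.005, -0.09]
contact_force: [-0.3, 0.8, -0.4]
opening: 0.0458
time: 25.5
tool_pos: [0.3992, -0.2755, 0.0212]
tool_rot: [-1.572, -0.001, -0.093]
contact_force: [-1.1, -0.8, 6.1]
opening: 0.0114
t 25.5 at [ 0.3992 -0.2755  0.0212] yaw -5.32 shift cm [ 4.06  0.2  25.93] len 26.25
roll -3.72
```

```bash
python3 -m crank '{"xyz":[[0.1,0.1,1],[0.3,0,1.75],[0.3,0,1.75],[0.3,0,1.75],[0.3,0,1.75],[0.3,0,1.75],[0.3,0,1.75],[0.3,0,1.75],[0.3,0,1.75],[0.3,0,1.75],[0.3,0,1.75],[0.3,0,1.75],[0.3,0,1.75],[0.3,0,1.75],[0.1,0,1.75],[0,0,0.4],[0,0,0],[0,0,0]],"roll":[0,0,0,0,0,0,0,0,0,0,0,0,0,0,0,0,-3.7,0]}'
python3 go.py .4637 -.0211 .019 -1.6
```

```text
time: 27.3
tool_pos: [0.4657, -0.0211, 0.0211]
tool_rot: [-1.571, -0.005, -0.027]
contact_force: [1.3, 2.8, 13.6]
opening: 0.0116
t 27.3 at [ 0.4657 -0.0211  0.0211] yaw -1.55 shift cm [-0.2   0.21 -0.01] len 0.29
roll 0.05
```

```bash
python3 -m crank '{"xyz":[[-0.2,0,0],[0,0,0]],"roll":[0,0]}'
python3 -m crank '{"xyz":[[0,0,0],[0,0,0],[0,0,0],[0,0,0]],"roll":[0,0,0,0]}' 0
python3 -m crank '{"xyz":[[0,-2,0],[0,-3,0],[0,-5,0],[0,-2,0],[0,0,0]],"roll":[0,0,0,0,0]}' 0
python3 go.py .5387 -.371 .14 -3.5
python3 - <<'E'
from h import *
cv2.imwrite('pics/w14.png',robot.read_camera('wrist')[:,:,::-1])
cv2.imwrite('pics/t14.png',robot.read_camera('top')[:,:,::-1])
E
```

```text
time: 27.5
tool_pos: [0.4647, -0.0213, 0.0212]
tool_rot: [-1.572, -0.007, -0.028]
contact_force: [4.8, 0.7, 9.6]
opening: 0.0115
time: 27.9
tool_pos: [0.4612, -0.0209, 0.0192]
tool_rot: [-1.571, 0.001, -0.028]
contact_force: [0.6, 0.7, -0.0]
opening: 0.0392
time: 28.4
tool_pos: [0.4633, -0.0212, 0.1423]
tool_rot: [-1.572, -0.006, -0.028]
contact_force: [0.3, 0.2, -0.2]
opening: 0.0458
t 28.4 at [ 0.4633 -0.0212  0.1423] yaw -1.6 shift cm [  8.51   0.32 -34.75] len 35.78
roll 1.9
```

View pics/w14.png

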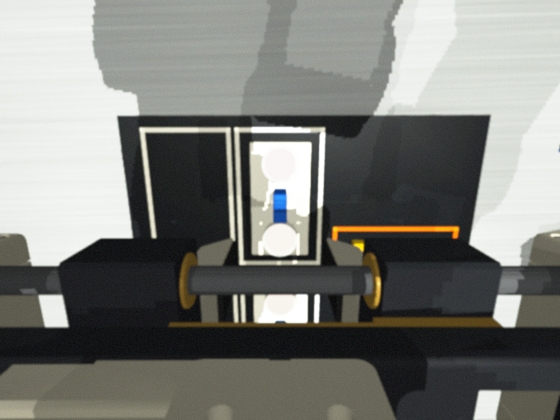

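View pics/t14.png

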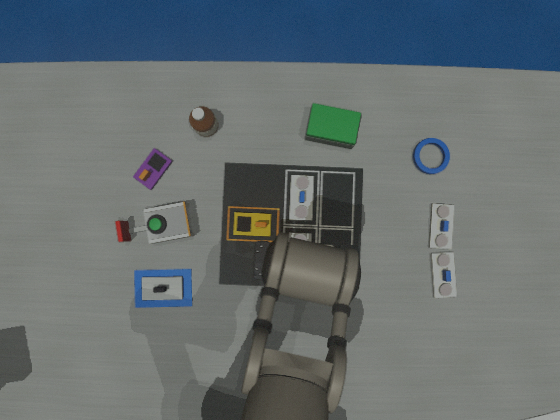

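Carrier 3 is centred in bay1. The remaining two are still at about (442, 226) and (444, 275), so I'm going to the first of them.

```bash
python3 -m crank '{"xyz":[[1,0,-4],[1,0,-4],[1,0,-4],[1,0,-4],[1,0,-4],[1,0,-4],[1,0,-4],[1,0,-4],[0.5,0,-2.7],[0,0,0],[0,0,0]],"roll":[0,0,0,0,0,0,0,0,0,1.9,0]}' 0
python3 go.py .5387 -.371 .018 -3.5
python3 - <<'E'
from h import *
cv2.imwrite('pics/w15.png',robot.read_camera('wrist')[:,:,::-1])
print(w2p('wrist',[[.5387,-.371,.041]]))
E
```

```text
time: 29.6
tool_pos: [0.5357, -0.3703, 0.1364]
tool_rot: [-1.568, 0.004, -0.063]
contact_force: [-0.6, -0.0, 0.8]
opening: 0.046
t 29.6 at [ 0.5357 -0.3703  0.1364] yaw -3.61 shift cm [ 0.35 11.83 -0.09] len 11.84
roll -0.11
[[277.54171633 215.19730069]]
```

View pics/w15.png

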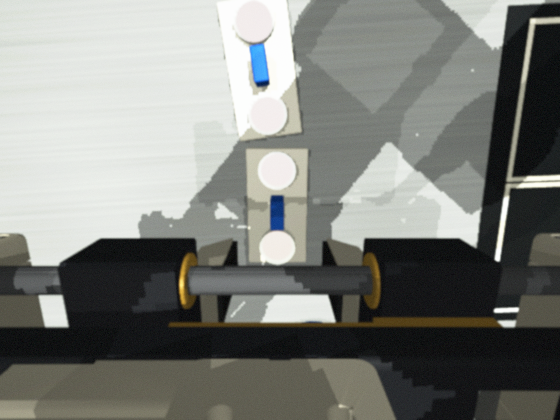

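Aligned, with the rib at (277, 212). Gripping.

```bash
python3 -m crank '{"xyz":[[0.25,2.5,-0.1],[0,2.5,0],[0,2.5,0],[0,2.5,0],[0,1.8,0],[0,0,0]],"roll":[0,0,0,0,0,0]}' 0
python3 -m crank '{"xyz":[[0,0,0],[0,0,0],[0,0,0],[0,0,0],[0,0,0],[0,0,0],[0,0,0]],"roll":[0,0,0,0,0,0,0]}' 1 25
python3 go.py .6012 -.1129 .019 -1.6
```

```text
time: 30.25
tool_pos: [0.5374, -0.3687, 0.0178]
tool_rot: [-1.566, 0.006, -0.06]
contact_force: [0.6, -0.3, -0.0]
opening: 0.0458
time: 30.95
tool_pos: [0.5396, -0.3717, 0.0223]
tool_rot: [-1.572, -0.001, -0.061]
contact_force: [-0.8, -0.6, 5.4]
opening: 0.0119
t 30.95 at [ 0.5396 -0.3717  0.0223] yaw -3.51 shift cm [ 4.57  0.31 26.21] len 26.6
roll -1.91
```

```bash
python3 -m crank '{"xyz":[[0.2,0.1,1],[0.3,0.1,1.8],[0.3,0,1.8],[0.3,0,1.8],[0.3,0,1.8],[0.3,0,1.8],[0.3,0,1.8],[0.3,0,1.8],[0.3,0,1.8],[0.3,0,1.8],[0.3,0,1.8],[0.3,0,1.8],[0.3,0,1.8],[0.3,0,1.8],[0.3,0,1.8],[0,0,0],[0,0,0],[0,0,0]],"roll":[0,0,0,0,0,0,0,0,0,0,0,0,0,0,0,0,-1.9,0]}'
python3 go.py .6012 -.1129 .019 -1.6
```

```text
time: 32.75
tool_pos: [0.6018, -0.1123, 0.0223]
tool_rot: [-1.571, -0.006, -0.028]
contact_force: [2.2, 3.4, 14.0]
opening: 0.0118
t 32.75 at [ 0.6018 -0.1123  0.0223] yaw -1.6 shift cm [-0.06  0.33 -0.06] len 0.34
roll 0.0
```

```bash
python3 -m crank '{"xyz":[[0,0,0],[0,0,0],[0,0,0],[0,0,0]],"roll":[0,0,0,0]}' 0
python3 -m crank '{"xyz":[[0,-2,0],[0,-3,0],[0,-5,0],[0,-2,0],[0,0,0]],"roll":[0,0,0,0,0]}' 0
python3 go.py .4182 -.3765 .14 4.4
python3 - <<'E'
from h import *
cv2.imwrite('pics/w16.png',robot.read_camera('wrist')[:,:,::-1])
cv2.imwrite('pics/t16.png',robot.read_camera('top')[:,:,::-1])
E
```

```text
time: 33.15
tool_pos: [0.5988, -0.1125, 0.019]
tool_rot: [-1.571, 0.001, -0.028]
contact_force: [-0.2, -0.0, 0.1]
opening: 0.0393
time: 33.65
tool_pos: [0.6011, -0.1131, 0.1432]
tool_rot: [-1.573, -0.007, -0.028]
contact_force: [-0.3, 0.6, 0.2]
opening: 0.0457
t 33.65 at [ 0.6011 -0.1131  0.1432] yaw -1.61 shift cm [-17.54   0.26 -26.84] len 32.07
roll -6.01
```

View pics/w16.png

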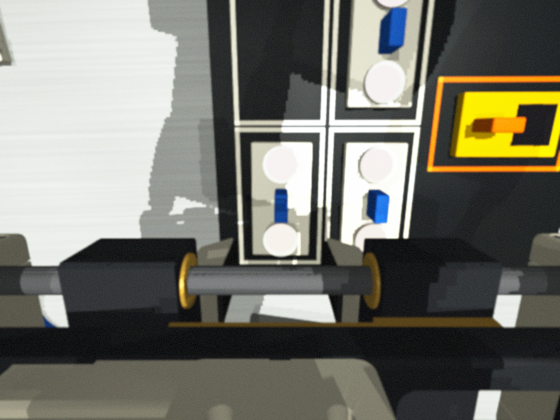

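View pics/t16.png

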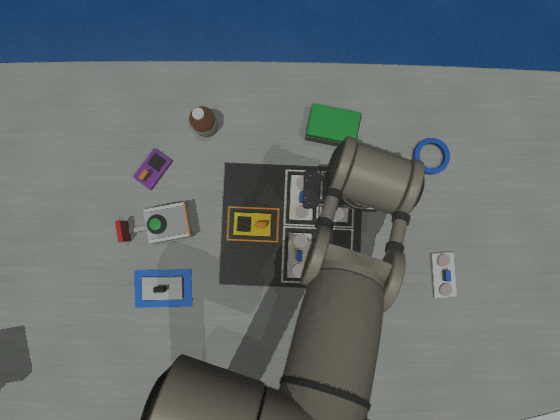

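Three carriers are in their bays and the last is still at about (444, 275).

```bash
python3 -m crank '{"xyz":[[-2.5,0,-3.8],[-2.5,0,-3.8],[-2.5,0,-3.8],[-2.5,0,-3.8],[-2.5,0,-3.8],[-2.5,0,-3.8],[-2.5,0,-4],[0,0,0],[0,0,0]],"roll":[0,0,0,0,0,0,0,-6,0]}' 0
python3 go.py .4182 -.3765 .018 4.4
python3 - <<'E'
from h import *
cv2.imwrite('pics/w17.png',robot.read_camera('wrist')[:,:,::-1])
print(w2p('wrist',[[.4182,-.3765,.041]]))
E
```

```text
time: 34.65
tool_pos: [0.4151, -0.3758, 0.1373]
tool_rot: [-1.567, 0.002, 0.075]
contact_force: [0.1, 1.0, -0.9]
opening: 0.0455
t 34.65 at [ 0.4151 -0.3758  0.1373] yaw 4.28 shift cm [ 0.33 11.93 -0.14] len 11.94
roll -0.12
[[276.91050957 214.13181435]]
```

View pics/w17.png

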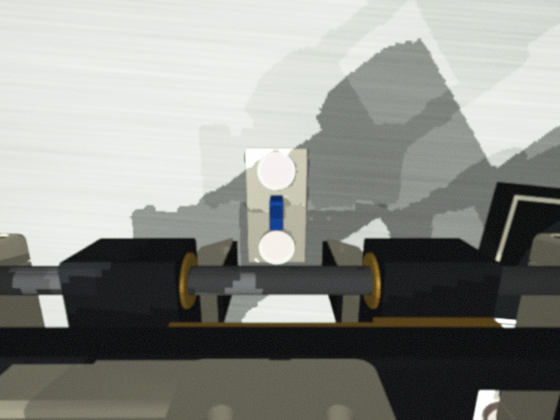

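The rib is at (277, 212), aligned.

```bash
python3 -m crank '{"xyz":[[0.25,2.5,-0.1],[0,2.5,0],[0,2.5,0],[0,2.5,0],[0,1.8,0],[0,0,0]],"roll":[0,0,0,0,0,0]}' 0
python3 -m crank '{"xyz":[[0,0,0],[0,0,0],[0,0,0],[0,0,0],[0,0,0],[0,0,0],[0,0,0]],"roll":[0,0,0,0,0,0,0]}' 1 25
python3 go.py .4613 -.109 .019 -1.6
```

```text
time: 35.3
tool_pos: [0.4185, -0.3732, 0.0183]
tool_rot: [-1.565, 0.004, 0.076]
contact_force: [0.3, 0.2, 0.8]
opening: 0.046
time: 36.0
tool_pos: [0.4197, -0.3768, 0.0223]
tool_rot: [-1.572, -0.001, 0.076]
contact_force: [0.2, -1.2, 5.4]
opening: 0.0116
t 36.0 at [ 0.4197 -0.3768  0.0223] yaw 4.38 shift cm [ 6.2   0.29 26.39] len 27.11
roll 5.98
```

```bash
python3 -m crank '{"xyz":[[0.2,0,1],[0.4,0,1.8],[0.4,0,1.8],[0.4,0,1.8],[0.4,0,1.8],[0.4,0,1.8],[0.4,0,1.8],[0.4,0,1.8],[0.4,0,1.8],[0.4,0,1.8],[0.4,0,1.8],[0.4,0,1.8],[0.4,0,1.8],[0.4,0,1.8],[0.4,0,1.8],[0.4,0,0.2],[0,0,0],[0,0,0],[0,0,0]],"roll":[0,0,0,0,0,0,0,0,0,0,0,0,0,0,0,0,3,3,0]}'
python3 go.py .4613 -.109 .019 -1.6
```

```text
time: 37.9
tool_pos: [0.4606, -0.1074, 0.0222]
tool_rot: [-1.571, -0.0, -0.029]
contact_force: [-1.7, 1.6, 10.9]
opening: 0.0118
t 37.9 at [ 0.4606 -0.1074  0.0222] yaw -1.65 shift cm [ 0.07  0.32 -0.16] len 0.37
roll -0.05
```

```bash
python3 -m crank '{"xyz":[[0,0,-0.15],[0,0,0]],"roll":[0,0]}'
python3 -m crank '{"xyz":[[0,0,0],[0,0,0],[0,0,0],[0,0,0]],"roll":[0,0,0,0]}' 0
python3 -m crank '{"xyz":[[0,-2,0],[0,-3,0],[0,-5,0],[0,-2,0],[0,0,0]],"roll":[0,0,0,0,0]}' 1
python3 go.py .5317 .317 .14 -1.6
python3 - <<'E'
from h import *
cv2.imwrite('pics/w18.png',robot.read_camera('wrist')[:,:,::-1])
E
```

```text
time: 38.1
tool_pos: [0.4607, -0.108, 0.0222]
tool_rot: [-1.569, -0.0, -0.028]
contact_force: [-0.7, 7.8, 12.7]
opening: 0.0116
time: 38.5
tool_pos: [0.4606, -0.1096, 0.0212]
tool_rot: [-1.571, 0.001, -0.028]
contact_force: [0.4, -1.0, 0.5]
opening: 0.0392
time: 39.0
tool_pos: [0.4626, -0.1105, 0.1444]
tool_rot: [-1.573, -0.006, -0.028]
contact_force: [1.1, -0.4, 0.1]
opening: 0.0084
t 39.0 at [ 0.4626 -0.1105  0.1444] yaw -1.62 shift cm [ 5.7   0.37 42.93] len 43.31
roll -0.02
```

View pics/w18.png

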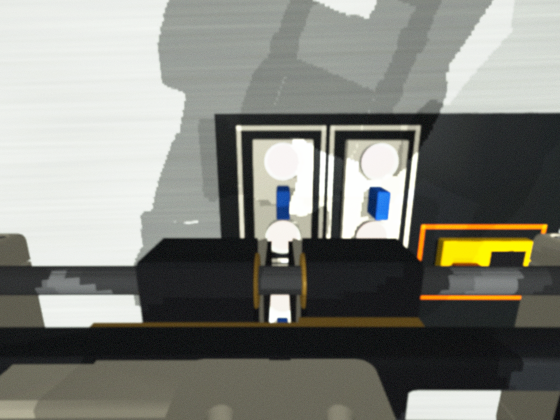

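```bash
python3 -m crank '{"xyz":[[0.57,0,4.28],[0.57,0,4.28],[0.57,0,4.28],[0.57,0,4.28],[0.57,0,4.28],[0.57,0,4.28],[0.57,0,4.28],[0.57,0,4.28],[0.57,0,4.28],[0.57,0,4.28],[0,0,0],[0,0,0]],"roll":[0,0,0,0,0,0,0,0,0,0,0,0]}' 1
python3 go.py .5317 .317 .09
python3 - <<'E'
from h import *
im=robot.read_camera('top');cv2.imwrite('pics/t19.png',im[:,:,::-1]);crop(im,210,150,370,290,5,'pics/t19c.png')
cv2.imwrite('pics/w19.png',robot.read_camera('wrist')[:,:,::-1])
print(w2p('wrist',[[.5317,.317,.07]]))
E
```

```text
time: 40.25
tool_pos: [0.5287, 0.3167, 0.1388]
tool_rot: [-1.573, 0.004, -0.026]
contact_force: [-0.3, 0.3, -0.6]
opening: 0.0006
t 40.25 at [0.5287 0.3167 0.1388] yaw -1.5 shift cm [0.32 4.88 0.05] len 4.89
[[281.76828371 223.52243178]]
```

View pics/t19.png

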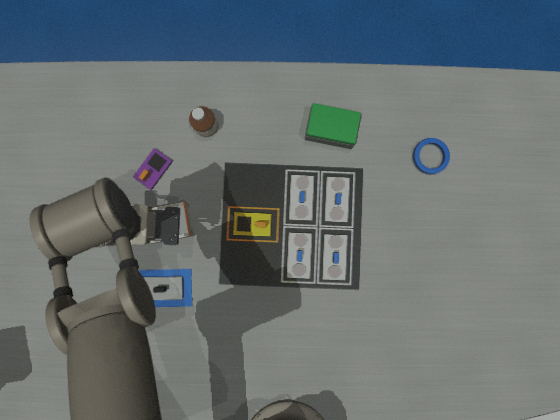

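View pics/t19c.png

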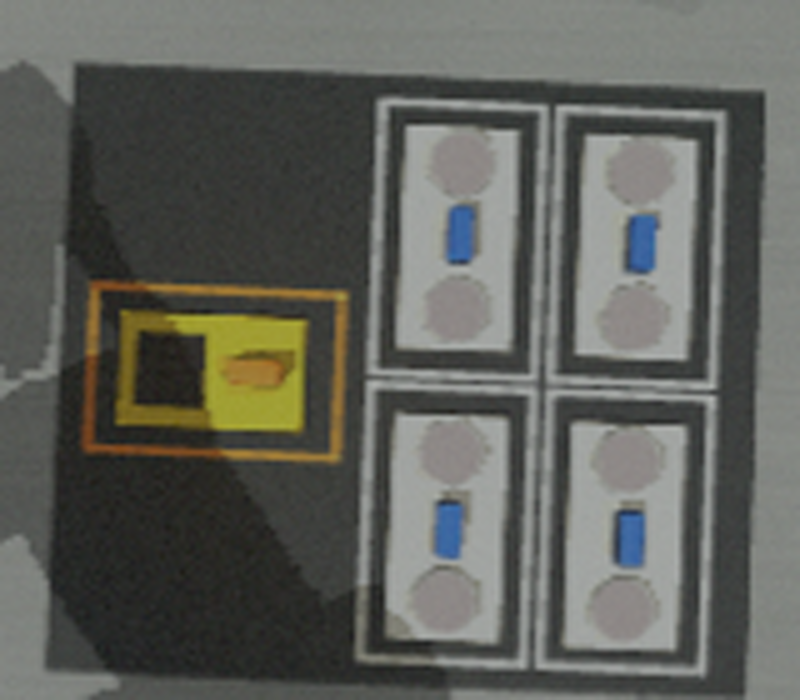

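View pics/w19.png

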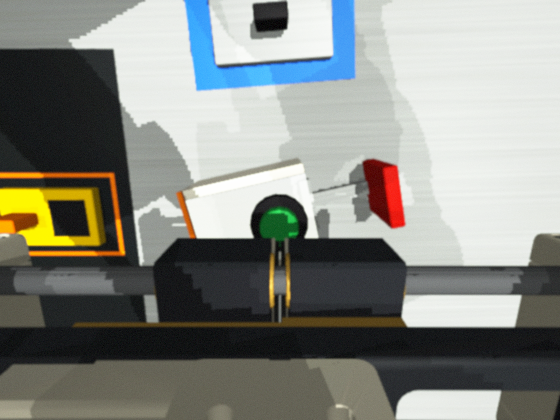

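All four carriers and the logger sit inside their outlines, the blank is on the mat, and the button at (280, 222) lies under the closed fingers. Pressing now.

```bash
python3 -m crank '{"xyz":[[0.3,2,0],[0,2,0],[0,1,0],[0,0,0]],"roll":[0,0,0,0]}' 1
python3 -m crank '{"xyz":[[0,0.3,0],[0,0.3,0],[0,0.3,0],[0,0,0]],"roll":[0,0,0,0]}' 1
```

```text
time: 40.75
tool_pos: [0.5321, 0.3148, 0.0899]
tool_rot: [-1.573, 0.003, -0.03]
contact_force: [0.0, -0.5, -0.2]
opening: 0.0006
time: 41.15
tool_pos: [0.5328, 0.3163, 0.0824]
tool_rot: [-1.571, 0.0, -0.028]
contact_force: [-0.3, 0.3, 0.3]
opening: 0.0004
```

```bash
python3 -m crank '{"xyz":[[0,0.3,0],[0,0.3,0],[0,0,0]],"roll":[0,0,0]}' 1
python3 -m crank '{"xyz":[[0,0.2,0],[0,0.2,0],[0,0,0]],"roll":[0,0,0]}' 1
```

```text
time: 41.45
tool_pos: [0.533, 0.3165, 0.0763]
tool_rot: [-1.571, -0.0, -0.028]
contact_force: [-0.5, 0.3, 1.8]
opening: 0.0003
time: 41.75
tool_pos: [0.5331, 0.3165, 0.0725]
tool_rot: [-1.571, -0.0, -0.028]
contact_force: [-0.2, -0.4, 4.0]
opening: 0.0007
```

```bash
python3 -m crank '{"xyz":[[0,0.2,0],[0,0.1,0],[0,0,0]],"roll":[0,0,0]}' 1
python3 -m crank '{"xyz":[[0,0.2,0],[0,0.1,0],[0,0,0]],"roll":[0,0,0]}' 1
```

```text
time: 42.05
tool_pos: [0.5332, 0.3165, 0.072]
tool_rot: [-1.57, -0.002, -0.028]
contact_force: [-4.8, -2.0, 17.7]
opening: 0.0005
time: 42.35
tool_pos: [0.5333, 0.3166, 0.0716]
tool_rot: [-1.57, -0.003, -0.028]
contact_force: [-10.8, -5.8, 33.2]
opening: 0.0005
```

The button is at its stop: the force rose to 33 N with no further travel. I'm retreating and doing a final check.

```bash
python3 -m crank '{"xyz":[[0,-1,0],[0,-2,0],[0,-5,0],[0,-5,0],[0,-3,0],[0,0,0],[0,0,0],[0,0,0]],"roll":[0,0,0,0,0,0,0,0]}' 1
python3 go.py .40 0 .23
python3 - <<'E'
from h import *
im=robot.read_camera('top');cv2.imwrite('pics/t20.png',im[:,:,::-1])
im=robot.read_camera('scene');cv2.imwrite('pics/s20.png',im[:,:,::-1])
cv2.imwrite('pics/w20.png',robot.read_camera('wrist')[:,:,::-1])
E
```

```text
time: 43.15
tool_pos: [0.5321, 0.316, 0.2244]
tool_rot: [-1.572, 0.003, -0.028]
contact_force: [0.3, -0.8, 1.2]
opening: 0.0005
t 43.15 at [0.5321 0.316  0.2244] yaw -1.61 shift cm [-12.31  -0.46 -31.96] len 34.25
```

View pics/s20.png

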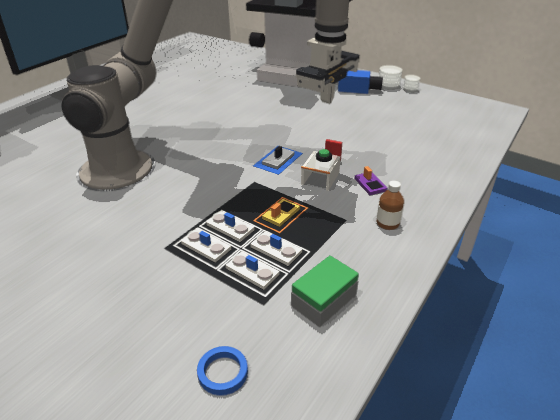

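View pics/t20.png

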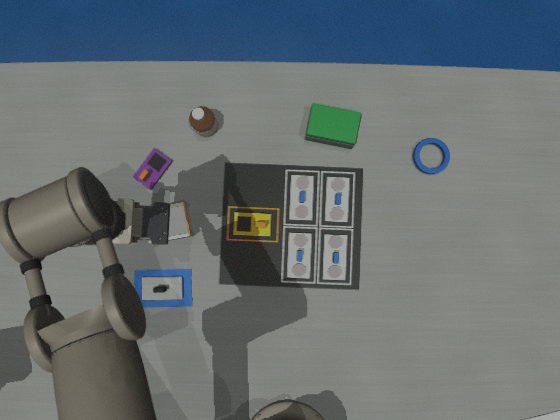

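View pics/w20.png

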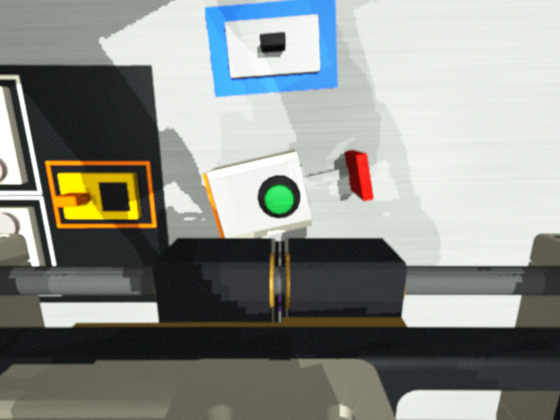

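```bash
python3 -c "
from cell import robot
print(robot.hand_in())"
```

```text
the job is handed in; nothing more can be done
None
```

I did the whole sequence in the required order and handed it in at about 43 s. The hand-in gives no verdict.

1. **Blank:** I slid it onto the blue mat, and the wrist picture put it within about 1 mm of where I measured the mat's centre.
2. **Ejector:** I pushed the red tab until it stopped moving at about 14 N, and the logger came out of the dock.
3. **Logger:** I slid it into the orange outline, centred and in line.
4. **Carriers:** all four on the bench are in their own white outlines, in line, with a visible margin on every side.
5. **Timer:** I pressed the button until it stopped at 33 N, then raised the arm well clear.

The last pictures show the blank, logger and carriers in place and the bottle, tip box, tape roll and purple look-alike where they started. I saw no knock or loosened grip, and no check failed or disagreed. One reading I couldn't fully explain was a 5–14 N upward force on the tool while gripping and sliding, probably the fingers pressing the piece onto the bench. In the pictures everything stayed flat.

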